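# Find the tired spring on the tester

### The job

Three look-alike clamp springs stand on the spring tester and one of them is tired: pressed down level with the top of the tester's gauge post it pushes back less than half as hard as the others. Gently press springs down to that height, holding each there for a moment and never squeezing one far below it, until you have pressed and found the tired one; then stand it upright in the soapstone bowl. Leave the sound springs standing at their places and everything else undisturbed.

Things in the scene. Friction and masses are not known exactly. Their poses are not given: they have to be found in the camera images.
- tester: Fixed spring tester: grey bed 100 mm (x) by 310 mm (y) with a steel plate whose top lies 30 mm above this origin; z up. The bed's height over the bench varies by up to 15 mm. Springs stand over 4 mm high pins in a row along y, at y = -108, -33 and +42 mm, x = 0; the gauge post is at y = +117 mm.
- gauge_top (a point): Centre of the flat top of the gauge post, a rigid steel post 28 mm wide at one end of the row. Its top is the marked height: 42 mm above the plate, 18 mm below the tops of the free springs. The measured height may be a millimetre or two off; the post may be touched lightly to feel it.
- spring_a_top (a point): Coil spring A, steel, standing: centre of the flat top of its cap, z up. 60 mm tall in all: foot ring 40 mm wide, 6 high; open coil 32 wide; solid cap 36 wide, 12 high, to grip about 6 mm below its top. The cap sinks up to 30 mm and springs back. Pressed level with the gauge post, a sound spring pushes back with about 13 N, the tired one about 5.5 N.
- spring_b_top (a point): Coil spring B, looks and measures the same as A: centre of the flat top of its cap. Which of the three is the tired one cannot be told from looks, place or letter. A sound spring weighs about 0.15 kg, the tired one, of softer thinner stuff, about 0.09 kg. Each is preloaded: it pushes back from the first touch.
- spring_c_top (a point): Coil spring C, looks and measures the same as A: centre of the flat top of its cap.
- spring_a: The same spring A as a whole; origin at the centre of the underside of its foot ring, z up; 60 mm tall when free.
- spring_b: The same spring B as a whole; origin at the centre of the underside of its foot ring, z up; 60 mm tall when free.
- spring_c: The same spring C as a whole; origin at the centre of the underside of its foot ring, z up; 60 mm tall when free.
- bowl: The soapstone bowl, loose; origin at the centre of its underside, z up.
- bowl_in (a point): Centre of the inner floor of the round soapstone bowl, 8 mm above the bench; the floor is flat and about 90 mm across, rim 140 mm across outside and 42 mm above the bench. Bowl weighs about 0.9 kg.
- burnisher: Bone burnisher, a lying rod 166 mm long along its x axis, 16 mm thick; origin at the underside of its middle. Bystander.
- template: Cedar pit template, flat board 90 x 200 x 8 mm with three holes, long along its y; origin at the centre of its underside. Bystander.
- wedge: Galvanised steel splitting wedge lying flat, 120 mm long along x, 42 mm wide, 28 mm high at the thick -x end; origin near its middle, underside. Bystander.
- mallet: Hammer lying on the bench, about 0.25 m long; origin on the handle's line at the underside. Bystander.
- gouge: Wood-handled tool with a thin steel shank lying along its x axis, about 0.2 m long; origin on its line at the underside. Bystander.
- bush: Plain dark wooden cylinder 36 mm across, 45 mm tall, standing; origin at the centre of its underside. Bystander, not a spring.
Things that resemble listed ones, but are neither listed nor needed, are in the scene too. Leave any turquoise or yellow look-alike of the spring_a alone.

How it is judged:
On the way:
1. the tired spring is held pressed on the tester for 0.3 s, its top level with the gauge post within 2.5 mm (tester then carries under 9 N, only true of the tired one) (((z of spring_a_top in the frame of tester between 0.0695 and 0.0745 m and angle between spring_a_top's own z axis and vertical below 0.1 rad and contact force between tester and spring_a between 3 and 9 N) or (z of spring_b_top in the frame of tester between 0.0695 and 0.0745 m and angle between spring_b_top's own z axis and vertical below 0.1 rad and contact force between tester and spring_b between 3 and 9 N) or (z of spring_c_top in the frame of tester between 0.0695 and 0.0745 m and angle between spring_c_top's own z axis and vertical below 0.1 rad and contact force between tester and spring_c between 3 and 9 N))), for 0.3 s.
At the end, for the whole second after the job is handed in: The tired spring stands upright (within 7 degrees) and uncompressed on the floor of the bowl, within 45 mm of its centre (weighing under 1.2 N, as only the tired one does); both sound springs stand upright and uncompressed on the tester within 10 mm of where they began; the bowl stands level (angle between bowl_in's own z axis and vertical below 0.1 rad and ((horizontal distance between spring_a_top and bowl_in below 0.045 m and z of spring_a_top in the frame of bowl_in between 0.052 and 0.066 m and angle between spring_a_top's own z axis and vertical below 0.12 rad and contact force between bowl and spring_a below 1.2 N and distance of each of spring_b_top, spring_c_top from where it was at the start of the episode below 0.01 m and angle between each of spring_b_top, spring_c_top's own z axis and vertical below 0.1 rad) or (horizontal distance between spring_b_top and bowl_in below 0.045 m and z of spring_b_top in the frame of bowl_in between 0.052 and 0.066 m and angle between spring_b_top's own z axis and vertical below 0.12 rad and contact force between bowl and spring_b below 1.2 N and distance of each of spring_a_top, spring_c_top from where it was at the start of the episode below 0.01 m and angle between each of spring_a_top, spring_c_top's own z axis and vertical below 0.1 rad) or (horizontal distance between spring_c_top and bowl_in below 0.045 m and z of spring_c_top in the frame of bowl_in between 0.052 and 0.066 m and angle between spring_c_top's own z axis and vertical below 0.12 rad and contact force between bowl and spring_c below 1.2 N and distance of each of spring_a_top, spring_b_top from where it was at the start of the episode below 0.01 m and angle between each of spring_a_top, spring_b_top's own z axis and vertical below 0.1 rad))); the robot touches nothing.
It fails at once if a spring standing on the tester is squeezed more than 7 mm below the marked height ((z of spring_a_top in the frame of tester below 0.065 m and distance of spring_a_top from where it was at the start of the episode below 0.05 m) or (z of spring_b_top in the frame of tester below 0.065 m and distance of spring_b_top from where it was at the start of the episode below 0.05 m) or (z of spring_c_top in the frame of tester below 0.065 m and distance of spring_c_top from where it was at the start of the episode below 0.05 m)).
It fails at once if the robot presses on the tester or its gauge post with more than 45 N (contact force between any of the arm, the fingers and tester above 45 N).
It fails at once if the bowl is pushed more than 30 mm from its place (distance of bowl_in from where it was at the start of the episode above 0.03 m).
It fails at once if a bystander (burnisher, template, wedge, mallet, gouge, bush) is moved more than 20 mm (distance of any of burnisher, template, wedge, mallet, gouge, bush from where it was at the start of the episode above 0.02 m).
It also fails if it takes over 64 s, if anything falls off the work surface, if the arm or the gripper's body presses on something with over 40 N, if the wrist force passes 120 N, or if a joint passes its speed limit or range.

### The arm

A 6-joint arm with a two-finger parallel gripper is mounted at the origin on the work surface. World frame = base frame: x ahead of the robot, y to its left, z up, the work surface at z = 0. Lengths are in m, angles in rad, forces in N, time in s.
With the tool pointing down it reaches from about 0.3 to 0.95 m from the base axis. Payload 3.1 kg.
Tool frame: the origin (TCP) lies at the very end of the fingers, on their centre line; the grasp point (between the pads) lies 19 mm behind it; z points along the fingers, y is the line along which they close (so a half turn about z gives the same grasp; the last joint's range is limited). The gripper opens to 85 mm and grips with 20 to 120 N. Pads are 22 mm wide; open, the fingers measure 114 mm over their backs; the gripper's body (76 mm by 85 mm) begins 54 mm behind the grasp point. The pads swing forward as they close: fully open they stand 13 mm farther back than shut.
Start: joints at [1.031, 0.308, 1.634, -0, 1.2, -0.07], TCP at [0.283, 0.557, 0.231] pointing down, gripper open.
Joint ranges: [-3.06, 3.06], [-0.79, 1.96], [0.05, 2.63], [-1.19, 4.34], [0.05, 2.64], [-2.94, 2.94]. Speed limits (rad/s): [2.79, 2.79, 3.14, 3.14, 3.14, 3.14].

### API

Orientations are given as a rotation vector (axis times angle).
In Python, from cell import env gives the robot as it stands.
- The arm moves only by the tool arm_command, never from a script. Its arguments are lists of equal length, an entry for each row: "translation": the shift along the tool's x, y, z in m, a list of three; "angular": the turn, a rotation vector about the tool's x, y, z in rad, a list of three. A call has exactly 8 rows; each row is the pose to reach, as a shift and turn from the pose commanded when the call began, along the tool's axes at that moment; what a row does not reach only later rows make up. A row lasts 1/10 s, in which the tool goes at most 50 mm and 8.59 degrees, less where a joint would pass 70% of its speed; a pose out of reach is approached as far as the arm can. A call with a gripper value outside its range is refused whole. "fingers" is the opening, from 0 (shut) to 1 (fully open), set as the call begins (left out, the last holds). The fingers move at their own pace and stop on an object; "newtons" is the grip in N (left out, the last holds). Time passes only in rows, so rows that repeat a pose let the fingers close, or fill a call up. It gives the time, the measured TCP pose, the force, the opening and the grip force at its end, in the units of the state.
- env.observe(): the state, without advancing time (a new reading comes with each control period).
- env.grab_frame(name): name is "scene" or "top" or "wrist"; returns (picture, depth): 420x560x3 uint8, red, green, blue; 420x560 float32, m along the optical axis (not along the pixel's ray), 0 where there is no reading.
- env.camera_info(name): a dict with "fx", "fy", "cx", "cy" (pixels), "rvec" (rotation vector, rad) and "tvec" (3), from world to camera coordinates, as OpenCV has them; the wrist camera has in their place "mount" (4x4, takes a point from camera to tool coordinates, whose origin is the TCP and whose axes are the flange's). Camera axes: x right, y down, z forward; pixel columns grow to the right and rows downward; lengths in m; the calibration is good to about 2 mm. A picture is of the moment at which its call begins: read the wrist's pose just before it. camera_info takes no time and is no camera call.
- env.job_done(): hands the job in; it is judged then, once.
Trained networks look in the newest picture that a camera, given by its name, has taken for a name from the list of things; names that differ only in an ending like _2 or _b are one class to them, and where a whole thing is asked for, a point or a joint stands for the part that bears it (a point fixed in the world has none). Each returns a list of dicts, best first, with "conf" (0 to 1); they miss things now and then, are a little off and sometimes report something else, mostly with a low value. They report only what shows in the picture. A call takes as long as a camera call. They do not tell look-alikes from the thing itself.
- env.boxes_of(camera, target): "rect" ([left, top, width, height] in pixels, round what is visible of it).
- env.pinpoint(camera, target): "pixel" ([column, row] in pixels: a listed point, or the origin of a listed thing).
The state is a dict: "time_s": time; "joint_pos": joint angles; "joint_vel": joint speeds; "tau": joint torques, N m; "tool_pos": TCP position; "eef_rot": TCP orientation; "wrist_force": force on the tool from outside, world axes, zero at the start; "torque": the same for the moment, N m; "gripper_width": opening from 0.0 (shut) to 1.0 (fully open); "finger_force": force on a finger pad.
Only numpy, scipy, OpenCV 4.12 (cv2) and the standard library are available. Lean on these libraries where they do the work, as an engineer would, in place of code of your own. Each camera call takes 0.05 s, during which the arm holds its last target. There are 200 camera calls.

## Working session

There is one attempt and no reset: what is moved stays moved. The work goes in short steps, Python scripts to look and compute and a tool call to move; the robot and the scene stay as the last step left them, time stands still between calls to the robot, and variables do not carry over. Pictures are saved under pics/ and viewed, at most 10 in all, crops included, and the job is handed in when it is done.

Besides the shell and the picture viewer there is one more tool, called after "Emit:" by a JSON object that holds its "api" and its "payload", one argument or row to a line. arm_command: Moves the arm, as the interface text tells. Its arguments: {"type":"object","properties":{"translation":{"type":"array","items":{"type":"array","items":{"type":"number"}}},"angular":{"type":"array","items":{"type":"array","items":{"type":"number"}}},"fingers":{"type":"number"},"newtons":{"type":"number"}},"required":["translation","angular"]}

```bash
mkdir -p pics
cat > h.py <<'E'
import numpy as np, cv2
from scipy.spatial.transform import Rotation as R
from cell import env
def pose():
    s=env.observe(); return np.array(s['tool_pos']),R.from_rotvec(s['eef_rot']).as_matrix(),s
def unproj(cam,uv,depth,P=None):
    i=env.camera_info(cam); u,v=uv
    d=depth[int(round(v))-2:int(round(v))+3,int(round(u))-2:int(round(u))+3]; d=np.median(d[d>0])
    p=np.array([(u-i['cx'])/i['fx']*d,(v-i['cy'])/i['fy']*d,d])
    if 'mount' in i:
        q=np.array(i['mount'])@np.r_[p,1]; t,Rm=P; return Rm@q[:3]+t
    Rc=cv2.Rodrigues(np.array(i['rvec'],float))[0]; return Rc.T@(p-np.array(i['tvec']).ravel())
def totool(p):
    t,Rm,s=pose(); return Rm.T@(np.array(p)-t)
E
python3 - <<'E'
from h import *
t,Rm,s=pose(); print(s['time_s'],t,Rm.round(3),s['wrist_force'])
for c in ['top','scene']:
    im,d=env.grab_frame(c); cv2.imwrite(f'pics/{c}0.png',im[...,::-1])
    for n in (['spring_a_top','gauge_top','tester','bowl_in','bush'] if c=='top' else ['spring_a_top','gauge_top','bowl_in']):
        for r in env.pinpoint(c,n):
            if r['conf']>.2:
                try: print(c,n,round(r['conf'],2),np.round(r['pixel']),unproj(c,r['pixel'],d).round(4))
                except Exception as e: print(n,r,e)
E
```

```text
0.0 [0.28250905 0.55659523 0.23004687] [[-0.892  0.453 -0.001]
 [ 0.453  0.892 -0.002]
 [ 0.    -0.002 -1.   ]] [-0.03701764  1.04766899  0.0070908 ]
top spring_a_top 0.59 [300. 273.] [ 0.3791 -0.0399  0.0598]
top spring_a_top 0.53 [299. 221.] [ 0.5378 -0.041   0.0991]
top spring_a_top 0.48 [344. 229.] [ 0.5112 -0.1765  0.0989]
top spring_a_top 0.43 [325. 276.] [ 0.3684 -0.117   0.0606]
top gauge_top 0.83 [274. 222.] [0.5385 0.0378 0.0823]
top tester 0.85 [310. 227.] [ 0.5237 -0.0757  0.0391]
top bowl_in 0.63 [201. 216.] [0.5729 0.282  0.0072]
top bush 0.69 [234. 179.] [0.6916 0.1688 0.0224]
top bush 0.45 [401. 217.] [ 0.5496 -0.3696  0.0434]
scene spring_a_top 0.58 [272. 210.] [ 0.534  -0.041   0.0988]
scene spring_a_top 0.52 [226. 181.] [ 0.368  -0.1136  0.0602]
scene spring_a_top 0.4 [254. 174.] [ 0.3736 -0.0329  0.0598]
scene gauge_top 0.73 [302. 204.] [0.5365 0.0414 0.0808]
scene bowl_in 0.66 [242. 228.] [ 0.5291 -0.1211  0.0598]
scene bowl_in 0.64 [386. 204.] [0.5792 0.2766 0.0073]
```

View pics/top0.png

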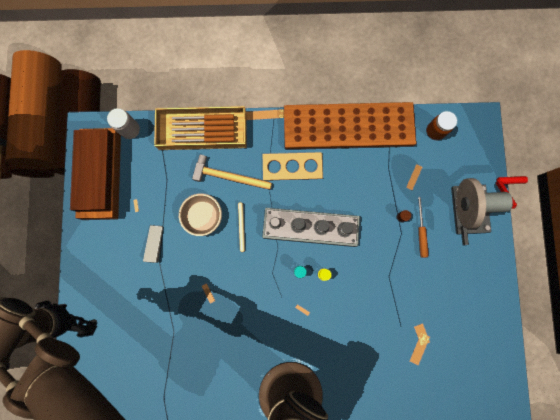

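View pics/scene0.png

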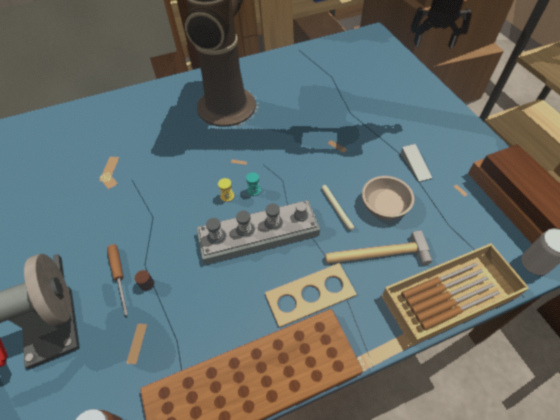

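The top view shows the tester row at pixels (274,222) for the gauge and (299,224), (322,227), (348,229) for the springs. The bowl is at (201,215), and the turquoise and yellow look-alikes are at (300,272) and (325,274). The scene view agrees. Next I'll move above the row, with the fingers closing across it.

Emit:
{"api": "arm_command", "payload": {
  "translation": [
    [-0.037, -0.032, -0.005],
    [-0.074, -0.064, -0.01],
    [-0.111, -0.096, -0.02],
    [-0.148, -0.128, -0.03],
    [-0.185, -0.16, -0.04],
    [-0.222, -0.19, -0.05],
    [-0.259, -0.222, -0.05],
    [-0.296, -0.253, -0.05]
  ],
  "angular": [
    [0, 0, 0.15],
    [0, 0, 0.3],
    [0, 0, 0.45],
    [0, 0, 0.6],
    [0, 0, 0.75],
    [0, 0, 0.9],
    [0, 0, 1.05],
    [0, 0, 1.2]
  ],
  "fingers": 0
}}

```text
time_s: 1.3
tool_pos: [0.4332, 0.196, 0.2823]
eef_rot: [2.334, 2.101, 0.003]
wrist_force: [1.1, -0.1, 0.1]
gripper_width: -0.003
finger_force: 0.0
```

Run:
```python
from h import *
t,Rm,s=pose(); print(s['time_s'],t,Rm.round(3),s['wrist_force'],totool([0.48,-0.07,0.30]))
print(env.camera_info('wrist'))
```

```text
1.3 [0.43316049 0.19599644 0.2822781 ] [[ 0.105  0.994  0.002]
 [ 0.995 -0.105  0.001]
 [ 0.001  0.002 -1.   ]] [ 1.12981825 -0.12471764  0.11166292] [-0.25961087  0.07447764 -0.01781531]
{'fx': 325.30986429203784, 'fy': 325.30986429203784, 'cx': 283.17578254687385, 'cy': 208.90219642557446, 'mount': array([[ 7.75257277e-04, -9.57771933e-01, -2.87527952e-01,
         7.26115346e-02],
       [ 9.99999679e-01,  8.01089340e-04,  2.78099664e-05,
        -8.08566573e-04],
       [ 2.03699972e-04, -2.87527881e-01,  9.57772246e-01,
        -1.42436654e-01],
       [ 0.00000000e+00,  0.00000000e+00,  0.00000000e+00,
         1.00000000e+00]])}
```

Emit:
{"api": "arm_command", "payload": {
  "translation": [
    [-0.037, 0.02, -0.003],
    [-0.074, 0.04, -0.005],
    [-0.11, 0.06, -0.01],
    [-0.15, 0.08, -0.015],
    [-0.19, 0.1, -0.02],
    [-0.225, 0.12, -0.02],
    [-0.225, 0.12, -0.02],
    [-0.225, 0.12, -0.02]
  ],
  "angular": [
    [0, 0, 0],
    [0, 0, 0],
    [0, 0, 0],
    [0, 0, 0],
    [0, 0, 0],
    [0, 0, 0],
    [0, 0, 0],
    [0, 0, 0]
  ]
}}

```text
time_s: 2.1
tool_pos: [0.5294, -0.0387, 0.3011]
eef_rot: [-2.33, -2.105, -0.0]
wrist_force: [-0.1, 0.7, -0.3]
gripper_width: -0.0
finger_force: 0.0
```

Run:
```python
from h import *
t,Rm,s=pose(); print(s['time_s'],t,Rm.round(3),s['wrist_force'])
im,d=env.grab_frame('wrist'); cv2.imwrite('pics/w0.png',im[...,::-1])
for n in ['spring_a_top','gauge_top','tester']:
    for r in env.pinpoint('wrist',n):
        p=unproj('wrist',r['pixel'],d,(t,Rm)); print(n,round(r['conf'],2),np.round(r['pixel']),p.round(4),totool(p).round(4))
# cap centroids by height
i=env.camera_info('wrist'); v,u=np.mgrid[:420,:560]
q=np.stack([(u-i['cx'])/i['fx']*d,(v-i['cy'])/i['fy']*d,d,np.ones_like(d)],-1)@np.array(i['mount']).T
w=q[...,:3]@Rm.T+t
for lo,hi in [(.094,.106),(.076,.088)]:
    m=((w[...,2]>lo)&(w[...,2]<hi)&(d>.1)&(abs(w[...,0]-.53)<.08)).astype(np.uint8)
    n,l,st,c=cv2.connectedComponentsWithStats(m)
    for k in range(1,n):
        if st[k,4]>100:
            P=w[l==k]; print(lo,st[k,4],c[k].round(),((P.min(0)+P.max(0))/2).round(4),np.median(P,0).round(4),np.ptp(P,0).round(3))
```

```text
2.1 [ 0.52944302 -0.03865346  0.30111831] [[ 0.101  0.995 -0.001]
 [ 0.995 -0.101  0.001]
 [ 0.001 -0.001 -1.   ]] [-0.12552156  0.66866455 -0.29009557]
spring_a_top 0.82 [164. 188.] [ 0.3839 -0.0407  0.0596] [-0.0179 -0.1438  0.2415]
spring_a_top 0.58 [286. 182.] [ 0.5316 -0.0387  0.0989] [-0.0014  0.003   0.2021]
spring_a_top 0.55 [166. 248.] [ 0.3701 -0.1179  0.0596] [-0.0961 -0.1499  0.2415]
gauge_top 0.93 [286. 107.] [0.5386 0.0376 0.0812] [0.075  0.0025 0.22  ]
tester 0.72 [286. 198.] [ 0.528  -0.0724  0.0386] [-0.0356  0.0025  0.2625]
tester 0.56 [280. 230.] [ 0.5196 -0.0958  0.0942] [-0.0598 -0.0036  0.2069]
0.094 844 [285. 180.] [ 0.5307 -0.0375  0.0979] [ 0.531  -0.0373  0.0991] [0.035 0.035 0.008]
0.094 584 [284. 242.] [ 0.5227 -0.1079  0.0976] [ 0.5229 -0.1082  0.099 ] [0.035 0.027 0.007]
0.076 583 [286. 108.] [0.5392 0.0363 0.0796] [0.5392 0.0366 0.0812] [0.028 0.028 0.007]
```

View pics/w0.png

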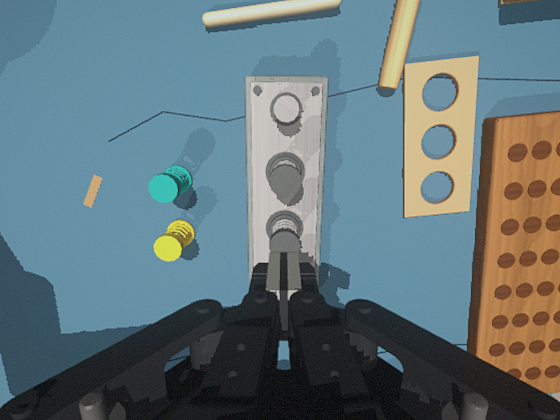

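The wrist view shows the gauge at (286,108), the near spring at (286,180) and the middle spring at (284,242). The far spring is hidden by the fingers. I'll press the near spring first.

Emit:
{"api": "arm_command", "payload": {
  "translation": [
    [0.001, 0.002, 0.03],
    [0.001, 0.002, 0.07],
    [0.001, 0.002, 0.11],
    [0.001, 0.002, 0.145],
    [0.001, 0.002, 0.17],
    [0.001, 0.002, 0.185],
    [0.001, 0.002, 0.192],
    [0.001, 0.002, 0.192]
  ],
  "angular": [
    [0, 0, 0],
    [0, 0, 0],
    [0, 0, 0],
    [0, 0, 0],
    [0, 0, 0],
    [0, 0, 0],
    [0, 0, 0],
    [0, 0, 0]
  ]
}}

```text
time_s: 3.1
tool_pos: [0.5308, -0.0363, 0.1085]
eef_rot: [-2.326, -2.109, 0.002]
wrist_force: [-0.4, -0.3, -0.9]
gripper_width: 0.003
finger_force: 0.0
```

Run:
```python
from h import *
t,Rm,s=pose(); print(s['time_s'],t,s['wrist_force'])
```

```text
3.1 [ 0.53076012 -0.03628091  0.10849831] [-0.44783445 -0.30749839 -0.93200667]
```

Emit:
{"api": "arm_command", "payload": {
  "translation": [
    [0, 0, 0.004],
    [0, 0, 0.009],
    [0, 0, 0.014],
    [0, 0, 0.018],
    [0, 0, 0.022],
    [0, 0, 0.025],
    [0, 0, 0.026],
    [0, 0, 0.026]
  ],
  "angular": [
    [0, 0, 0],
    [0, 0, 0],
    [0, 0, 0],
    [0, 0, 0],
    [0, 0, 0],
    [0, 0, 0],
    [0, 0, 0],
    [0, 0, 0]
  ]
}}

```text
time_s: 3.9
tool_pos: [0.533, -0.0373, 0.0853]
eef_rot: [2.328, 2.108, 0.003]
wrist_force: [-2.8, 0.7, 11.1]
gripper_width: 0.001
finger_force: 5.6
```

Emit:
{"api": "arm_command", "payload": {
  "translation": [
    [0, 0, 0],
    [0, 0, 0],
    [0, 0, 0],
    [0, 0, 0],
    [0, 0, 0],
    [0, 0, 0],
    [0, 0, 0],
    [0, 0, 0]
  ],
  "angular": [
    [0, 0, 0],
    [0, 0, 0],
    [0, 0, 0],
    [0, 0, 0],
    [0, 0, 0],
    [0, 0, 0],
    [0, 0, 0],
    [0, 0, 0]
  ]
}}

```text
time_s: 4.7
tool_pos: [0.533, -0.0373, 0.0856]
eef_rot: [2.328, 2.107, 0.003]
wrist_force: [-2.5, 1.0, 10.7]
gripper_width: 0.003
finger_force: 5.5
```

11 N with about 4 mm still to go means this one is sound. Next is the middle spring.

Emit:
{"api": "arm_command", "payload": {
  "translation": [
    [0, 0, -0.012],
    [0, 0, -0.03],
    [-0.01, 0, -0.04],
    [-0.04, 0, -0.045],
    [-0.07, 0, -0.045],
    [-0.075, 0, -0.04],
    [-0.075, 0, -0.03],
    [-0.075, 0, -0.025]
  ],
  "angular": [
    [0, 0, 0],
    [0, 0, 0],
    [0, 0, 0],
    [0, 0, 0],
    [0, 0, 0],
    [0, 0, 0],
    [0, 0, 0],
    [0, 0, 0]
  ]
}}

```text
time_s: 5.5
tool_pos: [0.5229, -0.1113, 0.1065]
eef_rot: [-2.327, -2.106, 0.002]
wrist_force: [-0.3, 1.1, -1.2]
gripper_width: 0.001
finger_force: 0.0
```

Emit:
{"api": "arm_command", "payload": {
  "translation": [
    [0, 0, 0.004],
    [0, 0, 0.009],
    [0, 0, 0.014],
    [0, 0, 0.018],
    [0, 0, 0.021],
    [0, 0, 0.024],
    [0, 0, 0.025],
    [0, 0, 0.025]
  ],
  "angular": [
    [0, 0, 0],
    [0, 0, 0],
    [0, 0, 0],
    [0, 0, 0],
    [0, 0, 0],
    [0, 0, 0],
    [0, 0, 0],
    [0, 0, 0]
  ]
}}

```text
time_s: 6.3
tool_pos: [0.5243, -0.1116, 0.0834]
eef_rot: [-2.329, -2.108, -0.001]
wrist_force: [-1.4, 3.2, 4.7]
gripper_width: -0.006
finger_force: 2.4
```

4.7 N points to the tired one. I'll sweep slowly through the marked height, holding along the way.

Emit:
{"api": "arm_command", "payload": {
  "translation": [
    [0, 0, 0.001],
    [0, 0, 0.002],
    [0, 0, 0.0025],
    [0, 0, 0.0025],
    [0, 0, 0.0025],
    [0, 0, 0.0025],
    [0, 0, 0.0025],
    [0, 0, 0.0025]
  ],
  "angular": [
    [0, 0, 0],
    [0, 0, 0],
    [0, 0, 0],
    [0, 0, 0],
    [0, 0, 0],
    [0, 0, 0],
    [0, 0, 0],
    [0, 0, 0]
  ]
}}

```text
time_s: 7.1
tool_pos: [0.5244, -0.1117, 0.0812]
eef_rot: [-2.329, -2.108, -0.001]
wrist_force: [-1.0, 3.4, 4.7]
gripper_width: -0.0
finger_force: 2.6
```

Emit:
{"api": "arm_command", "payload": {
  "translation": [
    [0, 0, 0.001],
    [0, 0, 0.0015],
    [0, 0, 0.0015],
    [0, 0, 0.0015],
    [0, 0, 0.0015],
    [0, 0, 0.0015],
    [0, 0, 0.0015],
    [0, 0, 0.0015]
  ],
  "angular": [
    [0, 0, 0],
    [0, 0, 0],
    [0, 0, 0],
    [0, 0, 0],
    [0, 0, 0],
    [0, 0, 0],
    [0, 0, 0],
    [0, 0, 0]
  ]
}}

```text
time_s: 7.9
tool_pos: [0.5243, -0.1117, 0.0797]
eef_rot: [-2.329, -2.108, -0.001]
wrist_force: [-1.3, 3.7, 5.3]
gripper_width: 0.008
finger_force: 2.8
```

Run:
```python
from h import *
t,Rm,s=pose(); print(s['time_s'],t,s['wrist_force'])
for c in ['scene']:
    im,d=env.grab_frame(c)
    i=env.camera_info(c); v,u=np.mgrid[:420,:560]
    q=np.stack([(u-i['cx'])/i['fx']*d,(v-i['cy'])/i['fy']*d,d],-1)-np.array(i['tvec']).ravel()
    w=q@cv2.Rodrigues(np.array(i['rvec'],float))[0]
    for x,y in [(.539,.037),(.531,-.0375),(.5227,-.1115),(.514,-.1866)]:
        m=(np.hypot(w[...,0]-x,w[...,1]-y)<.016)&(d>0)&(w[...,2]<.103); print(x,y,m.sum(),np.percentile(w[m][:,2],[50,75,90]).round(4))
cv2.imwrite('pics/s1.png',cv2.resize(im[150:290,160:360,::-1],None,fx=3,fy=3))
```

```text
7.9 [ 0.52431454 -0.11165199  0.079714  ] [-1.27763853  3.65336061  5.30680468]
0.539 0.037 168 [0.0774 0.081  0.0823]
0.531 -0.0375 184 [0.0975 0.0994 0.1006]
0.5227 -0.1115 78 [0.0779 0.0804 0.0863]
0.514 -0.1866 206 [0.0974 0.0996 0.1006]
```

View pics/s1.png

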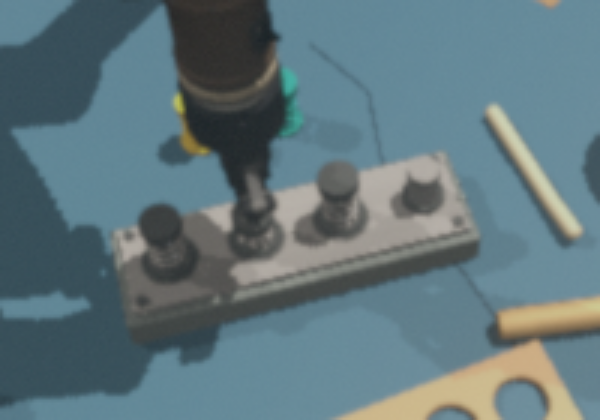

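The middle spring holds at 5.3 N at 0.080 m, so it's the tired one. The crop shows it compressed at (255,215) while its neighbours stand free. Next I'll raise, open and grasp it.

Emit:
{"api": "arm_command", "payload": {
  "translation": [
    [0, 0, -0.01],
    [0, 0, -0.025],
    [0, 0, -0.04],
    [0, 0, -0.055],
    [0, 0, -0.055],
    [0, 0, -0.055],
    [0, 0, -0.055],
    [0, 0, -0.055]
  ],
  "angular": [
    [0, 0, 0],
    [0, 0, 0],
    [0, 0, 0],
    [0, 0, 0],
    [0, 0, 0],
    [0, 0, 0],
    [0, 0, 0],
    [0, 0, 0]
  ]
}}

```text
time_s: 8.75
tool_pos: [0.5234, -0.1118, 0.1334]
eef_rot: [-2.328, -2.108, 0.002]
wrist_force: [-0.8, -0.7, -0.1]
gripper_width: -0.002
finger_force: 0.0
```

Emit:
{"api": "arm_command", "payload": {
  "translation": [
    [0, 0, 0],
    [0, 0, 0],
    [0, 0, 0],
    [0, 0, 0],
    [0, 0, 0],
    [0, 0, 0],
    [0, 0, 0],
    [0, 0, 0]
  ],
  "angular": [
    [0, 0, 0],
    [0, 0, 0],
    [0, 0, 0],
    [0, 0, 0],
    [0, 0, 0],
    [0, 0, 0],
    [0, 0, 0],
    [0, 0, 0]
  ],
  "fingers": 0.8
}}

```text
time_s: 9.55
tool_pos: [0.5242, -0.1119, 0.1343]
eef_rot: [2.329, 2.109, 0.0]
wrist_force: [0.4, 0.0, 0.1]
gripper_width: 0.802
finger_force: 0.0
```

Run:
```python
from h import *
t,Rm,s=pose(); print(s['time_s'],t,s['wrist_force'],s['gripper_width'],totool([.5225,-.1115,.072]))
im,d=env.grab_frame('wrist'); cv2.imwrite('pics/w1.png',im[...,::-1])
```

```text
9.55 [ 0.52424111 -0.11191509  0.13431355] [0.36254636 0.04090224 0.13176719] 0.8021757572600908 [ 0.00024384 -0.00177925  0.06231338]
```

View pics/w1.png

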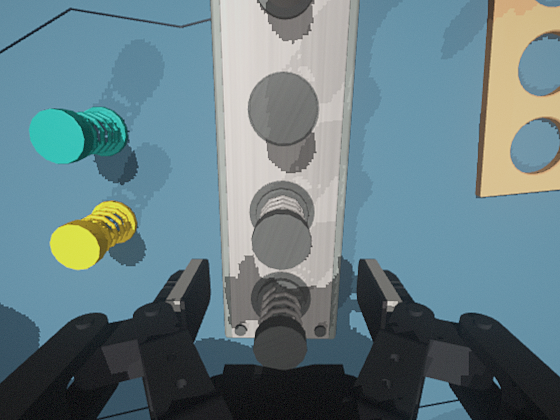

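The wrist view shows the tired spring's cap at (281,238), centred between the pads. The far spring is at (280,340) and the near one at (283,108). Descending to grasp.

Emit:
{"api": "arm_command", "payload": {
  "translation": [
    [0, -0.001, 0.01],
    [0, -0.001, 0.025],
    [0, -0.001, 0.04],
    [0, -0.001, 0.05],
    [0, -0.001, 0.057],
    [0, -0.001, 0.06],
    [0, -0.001, 0.061],
    [0, -0.001, 0.061]
  ],
  "angular": [
    [0, 0, 0],
    [0, 0, 0],
    [0, 0, 0],
    [0, 0, 0],
    [0, 0, 0],
    [0, 0, 0],
    [0, 0, 0],
    [0, 0, 0]
  ]
}}

```text
time_s: 10.4
tool_pos: [0.5236, -0.1119, 0.0735]
eef_rot: [2.328, 2.109, 0.0]
wrist_force: [0.3, -0.5, -0.4]
gripper_width: 0.797
finger_force: 0.0
```

Emit:
{"api": "arm_command", "payload": {
  "translation": [
    [0, 0, 0],
    [0, 0, 0],
    [0, 0, 0],
    [0, 0, 0],
    [0, 0, 0],
    [0, 0, 0],
    [0, 0, 0],
    [0, 0, 0]
  ],
  "angular": [
    [0, 0, 0],
    [0, 0, 0],
    [0, 0, 0],
    [0, 0, 0],
    [0, 0, 0],
    [0, 0, 0],
    [0, 0, 0],
    [0, 0, 0]
  ],
  "fingers": 0,
  "newtons": 30
}}

```text
time_s: 11.2
tool_pos: [0.5235, -0.1119, 0.0734]
eef_rot: [2.328, 2.108, 0.001]
wrist_force: [0.7, 0.1, 2.3]
gripper_width: 0.396
finger_force: 29.7
```

Emit:
{"api": "arm_command", "payload": {
  "translation": [
    [0, 0, -0.005],
    [0, 0, -0.015],
    [0, 0, -0.03],
    [0, 0, -0.05],
    [0, 0, -0.07],
    [0, 0, -0.09],
    [0, 0, -0.1],
    [0, 0, -0.1]
  ],
  "angular": [
    [0, 0, 0],
    [0, 0, 0],
    [0, 0, 0],
    [0, 0, 0],
    [0, 0, 0],
    [0, 0, 0],
    [0, 0, 0],
    [0, 0, 0]
  ]
}}

```text
time_s: 12.0
tool_pos: [0.5248, -0.1123, 0.1759]
eef_rot: [2.325, 2.106, 0.004]
wrist_force: [0.3, -0.2, -0.9]
gripper_width: 0.397
finger_force: 30.0
```

Run:
```python
from h import *
t,Rm,s=pose(); print(s['time_s'],t,s['wrist_force'],s['gripper_width'])
for c in ['top','scene']:
    im,d=env.grab_frame(c); 
    for r in env.pinpoint(c,'bowl_in'): print(c,round(r['conf'],2),r['pixel'],unproj(c,r['pixel'],d))
    i=env.camera_info(c); v,u=np.mgrid[:420,:560]
    q=np.stack([(u-i['cx'])/i['fx']*d,(v-i['cy'])/i['fy']*d,d],-1)-np.array(i['tvec']).ravel()
    w=q@cv2.Rodrigues(np.array(i['rvec'],float))[0]
    m=(np.hypot(w[...,0]-.575,w[...,1]-.28)<.1)&(d>0)&(w[...,2]>.034)&(w[...,2]<.06)
    P=w[m]; print(m.sum(),P.min(0),P.max(0),(P.min(0)+P.max(0))/2)
print(totool([.575,.28,.18]))
cv2.imwrite('pics/s2.png',cv2.resize(im[110:290,160:420,::-1],None,fx=3,fy=3))
```

```text
12.0 [ 0.52479686 -0.11228107  0.17589095] [ 0.29283158 -0.22864439 -0.87611402] 0.39744597470878945
top 0.75 [199.2, 215.4] [0.57546448 0.28751736 0.00630834]
top 0.4 [420.7, 227.6] [ 0.51654632 -0.43919236  0.02203272]
333 [0.50671816 0.21220062 0.03403558] [0.64123972 0.3469876  0.05037586] [0.57397894 0.27959411 0.04220572]
scene 0.77 [387.2, 202.6] [0.57594732 0.28352742 0.00788119]
scene 0.34 [272.8, 222.0] [ 0.54122254 -0.04296304  0.05624193]
454 [0.50591718 0.20910962 0.03408059] [0.64274641 0.34780661 0.0463608 ] [0.57433179 0.27845811 0.04022069]
[ 0.39482316  0.01379842 -0.00774402]
```

View pics/s2.png

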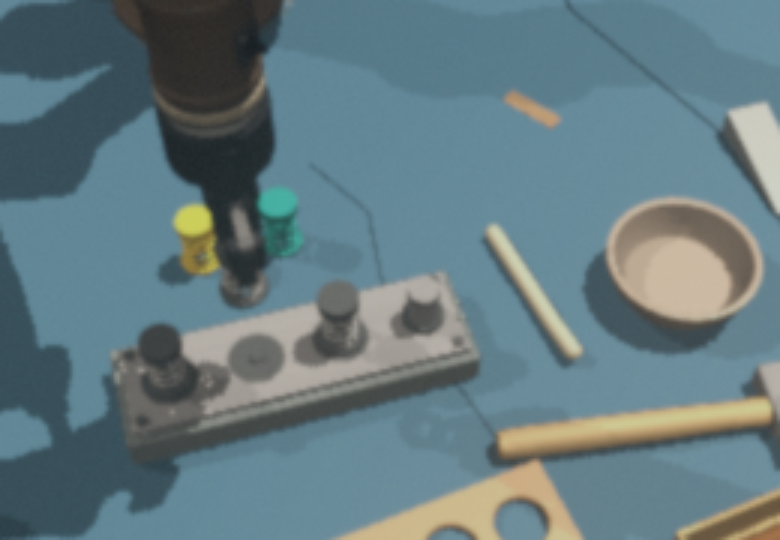

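The spring is lifted: the peg is empty at (255,357) and the other two still stand. The bowl centre is about (0.575, 0.279), so I'll carry the spring over it.

Emit:
{"api": "arm_command", "payload": {
  "translation": [
    [0.03, 0.001, -0.005],
    [0.075, 0.003, -0.01],
    [0.125, 0.005, -0.01],
    [0.175, 0.006, -0.01],
    [0.225, 0.008, -0.01],
    [0.275, 0.01, -0.01],
    [0.32, 0.012, -0.01],
    [0.36, 0.013, -0.01]
  ],
  "angular": [
    [0, 0, 0],
    [0, 0, 0],
    [0, 0, 0],
    [0, 0, 0],
    [0, 0, 0],
    [0, 0, 0],
    [0, 0, 0],
    [0, 0, 0]
  ]
}}

```text
time_s: 13.0
tool_pos: [0.5709, 0.2474, 0.1816]
eef_rot: [-2.327, -2.109, 0.003]
wrist_force: [0.8, 0.3, -0.9]
gripper_width: 0.398
finger_force: 30.0
```

Emit:
{"api": "arm_command", "payload": {
  "translation": [
    [0.02, 0, 0],
    [0.031, 0.001, 0],
    [0.034, 0.001, 0.01],
    [0.034, 0.001, 0.03],
    [0.034, 0.001, 0.05],
    [0.034, 0.001, 0.07],
    [0.034, 0.001, 0.08],
    [0.034, 0.001, 0.08]
  ],
  "angular": [
    [0, 0, 0],
    [0, 0, 0],
    [0, 0, 0],
    [0, 0, 0],
    [0, 0, 0],
    [0, 0, 0],
    [0, 0, 0],
    [0, 0, 0]
  ]
}}

```text
time_s: 13.8
tool_pos: [0.5743, 0.2766, 0.1005]
eef_rot: [-2.329, -2.106, 0.009]
wrist_force: [-0.4, -0.8, -0.5]
gripper_width: 0.399
finger_force: 30.0
```

Run:
```python
from h import *
t,Rm,s=pose(); print(s['time_s'],t,s['wrist_force'],s['gripper_width'],totool([.575,.279,.043]))
im,d=env.grab_frame('scene')
cv2.imwrite('pics/s3.png',cv2.resize(im[110:290,270:500,::-1],None,fx=3,fy=3))
```

```text
13.8 [0.57427264 0.27659242 0.10053241] [-0.35968696 -0.7837614  -0.52870218] 0.3988451027438522 [0.00263945 0.00076025 0.05752182]
```

View pics/s3.png

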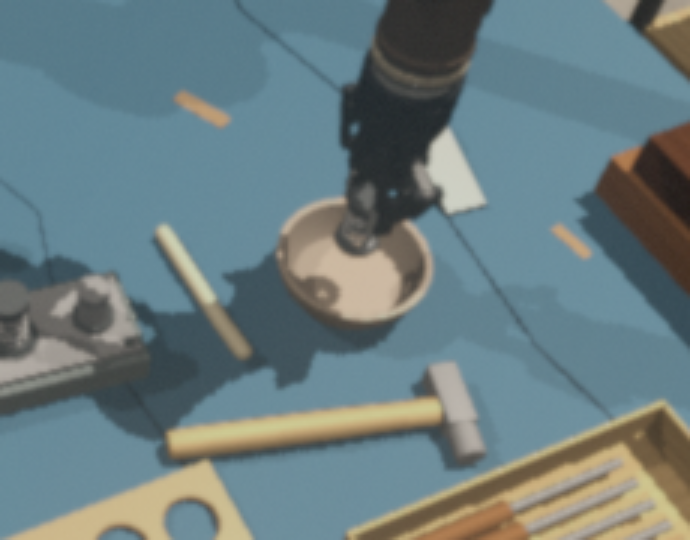

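The spring is upright over the bowl, with its foot at (358,240). Lowering it to just touch the floor.

Emit:
{"api": "arm_command", "payload": {
  "translation": [
    [0.002, 0, 0.015],
    [0.002, 0, 0.03],
    [0.002, 0, 0.04],
    [0.002, 0, 0.048],
    [0.002, 0, 0.053],
    [0.002, 0, 0.056],
    [0.002, 0, 0.058],
    [0.002, 0, 0.058]
  ],
  "angular": [
    [0, 0, 0],
    [0, 0, 0],
    [0, 0, 0],
    [0, 0, 0],
    [0, 0, 0],
    [0, 0, 0],
    [0, 0, 0],
    [0, 0, 0]
  ]
}}

```text
time_s: 14.65
tool_pos: [0.5764, 0.281, 0.0453]
eef_rot: [2.328, 2.109, 0.0]
wrist_force: [0.2, 1.1, -0.7]
gripper_width: 0.396
finger_force: 30.0
```

Emit:
{"api": "arm_command", "payload": {
  "translation": [
    [0, 0, 0.001],
    [0, 0, 0.002],
    [0, 0, 0.003],
    [0, 0, 0.003],
    [0, 0, 0.003],
    [0, 0, 0.003],
    [0, 0, 0.003],
    [0, 0, 0.003]
  ],
  "angular": [
    [0, 0, 0],
    [0, 0, 0],
    [0, 0, 0],
    [0, 0, 0],
    [0, 0, 0],
    [0, 0, 0],
    [0, 0, 0],
    [0, 0, 0]
  ]
}}

```text
time_s: 15.45
tool_pos: [0.5765, 0.281, 0.0425]
eef_rot: [2.329, 2.109, 0.001]
wrist_force: [0.9, -0.0, 0.4]
gripper_width: 0.402
finger_force: 30.1
```

Emit:
{"api": "arm_command", "payload": {
  "translation": [
    [0, 0, 0.001],
    [0, 0, 0.001],
    [0, 0, 0.001],
    [0, 0, 0.001],
    [0, 0, 0.001],
    [0, 0, 0.001],
    [0, 0, 0.001],
    [0, 0, 0.001]
  ],
  "angular": [
    [0, 0, 0],
    [0, 0, 0],
    [0, 0, 0],
    [0, 0, 0],
    [0, 0, 0],
    [0, 0, 0],
    [0, 0, 0],
    [0, 0, 0]
  ]
}}

```text
time_s: 16.25
tool_pos: [0.5765, 0.2809, 0.0414]
eef_rot: [2.329, 2.109, 0.001]
wrist_force: [-0.1, 0.3, 1.7]
gripper_width: 0.399
finger_force: 30.2
```

Emit:
{"api": "arm_command", "payload": {
  "translation": [
    [0, 0, 0],
    [0, 0, 0],
    [0, 0, 0],
    [0, 0, 0],
    [0, 0, 0],
    [0, 0, 0],
    [0, 0, 0],
    [0, 0, 0]
  ],
  "angular": [
    [0, 0, 0],
    [0, 0, 0],
    [0, 0, 0],
    [0, 0, 0],
    [0, 0, 0],
    [0, 0, 0],
    [0, 0, 0],
    [0, 0, 0]
  ],
  "fingers": 0.65
}}

```text
time_s: 17.05
tool_pos: [0.5763, 0.2809, 0.0413]
eef_rot: [2.329, 2.109, 0.0]
wrist_force: [0.6, -0.1, -0.6]
gripper_width: 0.652
finger_force: 0.0
```

Emit:
{"api": "arm_command", "payload": {
  "translation": [
    [0, 0, -0.005],
    [0, 0, -0.015],
    [0, 0, -0.03],
    [0, 0, -0.06],
    [0, 0, -0.1],
    [0, 0, -0.14],
    [0, 0, -0.16],
    [0, 0, -0.16]
  ],
  "angular": [
    [0, 0, 0],
    [0, 0, 0],
    [0, 0, 0],
    [0, 0, 0],
    [0, 0, 0],
    [0, 0, 0],
    [0, 0, 0],
    [0, 0, 0]
  ]
}}

```text
time_s: 17.85
tool_pos: [0.5797, 0.2823, 0.2082]
eef_rot: [2.326, 2.106, 0.017]
wrist_force: [1.2, 0.7, 1.0]
gripper_width: 0.65
finger_force: 0.0
```

Run:
```python
from h import *
t,Rm,s=pose(); print(s['time_s'],t,s['wrist_force'],s['gripper_width'])
im,d=env.grab_frame('scene')
for r in env.pinpoint('scene','spring_a_top'): print(round(r['conf'],2),r['pixel'],unproj('scene',r['pixel'],d))
im2,d=env.grab_frame('wrist')
for r in env.pinpoint('wrist','spring_a_top'): print(round(r['conf'],2),r['pixel'],unproj('wrist',r['pixel'],d,(t,Rm)))
a=cv2.resize(im[110:290,160:460],None,fx=2,fy=2); b=cv2.resize(im2,(480,360))
cv2.imwrite('pics/f.png',np.hstack([cv2.resize(a,(400,240)),b[60:300,40:440]])[...,::-1])
```

```text
17.85 [0.57973748 0.2823072  0.20820205] [1.1558445  0.72241894 1.01665736] 0.6497223745464045
0.74 [272.7, 211.8] [ 0.54061272 -0.04122604  0.0998419 ]
0.69 [253.2, 173.2] [ 0.37030969 -0.03348541  0.05956387]
0.67 [224.4, 181.2] [ 0.36632588 -0.11622194  0.06002716]
0.39 [272.2, 221.5] [ 0.54067003 -0.04429609  0.05857295]
```

View pics/f.png

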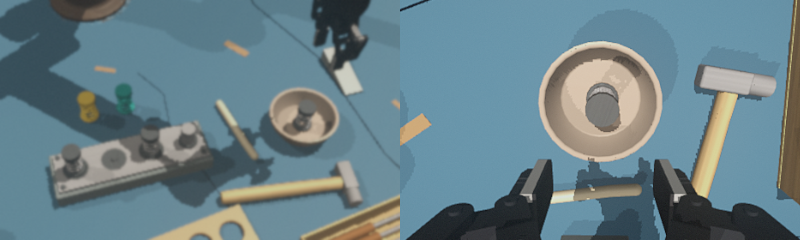

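The composite shows the tired spring upright in the bowl, at (303,115) on the left and (603,105) on the right. Both sound springs still stand on the tester at (72,158) and (150,140), and the arm is clear. Handing in.

```bash
python3 -c "
from h import *
print(env.job_done())"
```

```text
the job is handed in; nothing more can be done
None
```

The middle spring is the tired one: it pushed back with about 5 N at the gauge height, against 11 N from the spring next to the post. It now stands upright in the bowl, the other two springs still stand on the tester, and the job is handed in; no verdict came back. I did not press the third spring.

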